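# Load a sleeve into the marking gutter: close the stop, push it up past the catch

## Task

Make the next sleeve ready for marking in the sloping gutter. First push the stop arm round with a fingertip until it lies fully across the top end of the gutter, against its pin; then, from behind, push the steel sleeve that lies at the low end up the gutter past the spring catch, so that it stays at the top between the catch and the stop arm and does not roll back. Push only: never lift the sleeve or take it out of the gutter, and leave the things lying about as they are.

Things in the scene. Friction and masses are not known exactly. Their poses are not given: they have to be found in the camera images.
- gutter: fixed aluminium channel sloping up at 5 degrees on a dark base plate. Origin: middle of the channel floor at its low end. x: uphill along the floor; y: across, left when looking uphill; z: square to the floor, up. All offsets here are in this tilted frame, mm. Floor x = 0 to 280, 44 wide; side walls 4 thick, 8 high above the floor; lip across the low end (x = -5 to 0) 12 high.
- sleeve: loose steel tube, 50 mm outside, 30 mm bore, 40 mm long, 0.15 to 0.26 kg, low friction; origin at its centre, 25 mm above the floor; its axis (own y) lies across the gutter. Rolls freely. Starts against the low lip, centre at x = 21; below the catch it rolls down when let go. Seated: centre at x = 221 (resting back on the catch) to 226 (touching the stop arm).
- stop_arm (a joint): turn of the stop arm, rad. 0: straight across the gutter (pointing to -y) against its pin, the end of its travel. Grows as it opens, its tip swinging downhill: at 1.57 it points downhill (-x) beside the gutter, at 2.6 (limit) outwards, away from it. Starts open; stays where it is left; about 1 N at its tip moves it. Once the sleeve is up at the top, it is in the way of the closing arm.
- stop_pivot (a point): on the stop arm's turning axis, at x = 256, y = 38, z = 23 of the gutter, above a block outside the left wall. The arm is a steel bar 10 mm wide that reaches 66 mm from this axis and lies 16 to 30 mm above the floor plane; its round hub here is 18 mm across
- stop_tip (a point): point in the stop arm 58 mm from its axis, half-way up the bar (z = 23), under a black knob 14 mm thick whose top is at z = 48. Closed, the arm lies against a steel pin (7 mm thick, top at z = 28) on the right wall at x = 264
- catch (a joint): spring catch: steel tongue 44 mm long, 15 mm wide, in a slot in the middle of the floor, hinged at its downhill end (x = 160) and rising uphill to its free end. 0 rad: sprung up; 0.19: pressed flat into the floor by the sleeve passing over it. About 1 N at its tip presses it; it springs up again behind the sleeve.
- catch_tip (a point): middle of the upper edge of the catch's free end, at x = 203, 7 mm above the floor when sprung up
- usb_stick: black USB stick, 52 x 18 x 9 mm, lying on the worktop to the left; origin under its centre; not part of the job
- hex_key_0: small grey hex key, 83 x 26 x 7 mm, lying on the worktop beside the gutter; origin under its centre; not part of the job
- part_flange_0: round light grey flange, 62 mm across, 21 mm high, on the worktop beside the gutter; origin under its centre; not part of the job
- part_bush_4: cream bush, 24 mm across, 25 mm high, standing on the worktop beside the gutter; origin under its centre; not part of the job
- dust_brush: flat dust brush with wooden handle, 158 x 30 x 12 mm, lying on the worktop beside the gutter; origin under its centre; not part of the job
- screwdriver_red: screwdriver with red handle, 162 mm long, 22 mm thick, lying on the worktop to the left; origin under its centre; not part of the job

How it is judged:
On the way, in this order (a step that is already met when the one before it is completed fails the run):
1. the stop arm lies across the top end against its pin, the sleeve still below the catch (value of joint stop_arm below 0.06 rad and x of sleeve in the frame of gutter below 0.2 m), for 0.2 s.
2. the sleeve is past the catch, between catch and stop arm (x of sleeve in the frame of gutter between 0.215 and 0.231 m and z of sleeve in the frame of gutter between 0.021 and 0.029 m and y of sleeve in the frame of gutter between -0.006 and 0.006 m and value of joint catch below 0.05 rad), for 0.2 s.
At the end, for the whole second after the job is handed in: The stop arm is within 0.06 rad of its closed position; the sleeve is at rest on the channel floor, lying across the gutter, its centre 215 to 231 mm up the floor (between catch and stop arm), and the catch has sprung up behind it (within 0.05 rad) (all of step 2 and value of joint stop_arm below 0.06 rad and angle between the y axis of sleeve and the y axis of gutter, either way round below 0.1 rad and linear speed of sleeve below 0.02 m/s and angular speed of sleeve below 0.6 rad/s); the robot touches nothing.
It fails at once if the sleeve is lifted (its centre more than 38 mm above the channel floor) or comes out of the gutter (z of sleeve in the frame of gutter above 0.038 m or z of sleeve in the frame of gutter below 0.015 m or x of sleeve in the frame of gutter above 0.26 m or x of sleeve in the frame of gutter below 0 m).
It fails at once if one of the things lying about is moved more than 15 mm (distance of any of usb_stick, hex_key_0, part_flange_0, part_bush_4, dust_brush, screwdriver_red from where it was at the start of the episode above 0.015 m).
It also fails if it takes over 58 s, if anything falls off the work surface, if the arm or the gripper's body presses on something with over 40 N, if the wrist force passes 120 N, or if a joint passes its speed limit or range.

## Robot

A 7-joint arm with a two-finger parallel gripper is mounted at the origin on a cart in front of the work surface, level with it; the furniture and walls round the work are solid. World frame = base frame: x ahead of the robot, y to its left, z up, the work surface at z = 0. Lengths are in m, angles in rad, forces in N, time in s.
With the tool pointing down it reaches from about 0.4 to 0.85 m from the base axis. Payload 10.4 kg.
Tool frame: the origin (TCP) lies midway between the tips of the shut fingers; the grasp point (between the pads) lies 19 mm behind it; z points along the fingers, y is the direction in which the jaws open and shut (so a half turn about z gives the same grasp; the last joint's range is limited). The gripper opens to 85 mm and grips with 20 to 120 N. Pads are 22 mm wide; open, the fingers measure 114 mm over their backs; the gripper's body (76 mm by 85 mm) begins 54 mm behind the grasp point. The pads swing forward as they close: fully open they stand 13 mm farther back than shut.
Start: joints at [-1.257, 0.332, -0.065, 1.46, 0.022, 1.35, -0.088], TCP at [0.207, 0.59, 0.231] pointing down, gripper open.
Joint ranges: [-2.6, 2.6], [-0.5, 2.12], [-1.47, 1.34], [0.16, 2.42], [-1.27, 4.41], [0.06, 2.06], [-2.6, 2.6]. Speed limits (rad/s): [2.22, 2.22, 2.79, 2.79, 3.14, 3.14, 3.14].

## Interface

Orientations are given as a unit quaternion [x, y, z, w].
In Python, from workcell import get_obs, camera, calibration, hand_in gives the robot as it stands.
- The arm moves only by the shell command python3 -m handwheel 'ROWS' [FORCE]. ROWS is JSON, a list of rows, each an object with "jaw": the finger opening in mm, from 0 to 85.4; "delta_pos": the shift along the tool's x, y, z scaled (see below), a list of three; "turn": the turn about the tool's z scaled (see below). In form: [{"jaw": jaw, "delta_pos": [tx, ty, tz], "turn": turn}, ...]. A call has 1 to 10 rows; each row is the pose to reach, as a shift and turn from the pose commanded when the call began, along the tool's axes at that moment, turning the shorter way round; what a row does not reach only later rows make up. The controller multiplies each number of a shift by 1 m and each number of a turn by pi rad. A row lasts 1/12 s, in which the tool goes at most 41.7 mm and 7.16 degrees, less where a joint would pass 70% of its speed; a pose out of reach is approached as far as the arm can. A call with a number of a shift or a turn outside -1 to 1 is refused whole. A call with a gripper value outside its range is refused whole. The fingers move at their own pace and stop on an object; FORCE is the grip in N (left out, the last holds). Time passes only in rows, so rows that repeat a pose let the fingers close. It gives the time, the measured TCP pose, the force and the opening at its end, in the units of the state.
- get_obs(): the state, without advancing time (a new reading comes with each control period).
- camera(name): name is "side" or "top" or "wrist"; returns the picture (420x560x3 uint8, red, green, blue); there is no depth.
- calibration(name): a dict with "mtx" (3x3 intrinsics, pixels), "rvec" (rotation vector, rad) and "tvec" (3), from world to camera coordinates, as OpenCV has them. Camera axes: x right, y down, z forward; pixel columns grow to the right and rows downward; lengths in m; the calibration is good to about 2 mm. A picture is of the moment at which its call begins: read the wrist's pose just before it. calibration takes no time and is no camera call; for the wrist camera it gives the pose at the moment of the call.
- hand_in(): hands the job in, once; it reports no verdict.
The state is a dict: "clock": time; "joint_pos": joint angles; "joint_velocities": joint speeds; "tau": joint torques, N m; "position": TCP position; "ee_rot": TCP orientation; "ft_force": force on the tool from outside, world axes, zero at the start; "torque": the same for the moment, N m; "grip_width": opening from 0.0 (shut) to 1.0 (fully open).
Only numpy, scipy, OpenCV 4.12 (cv2) and the standard library are available. Lean on these libraries where they do the work, as an engineer would, in place of code of your own. Each camera call takes 0.05 s, during which the arm holds its last target.

## Working session

There is one attempt and no reset: what is moved stays moved. The work goes in short steps, Python scripts to look and compute and a shell command to move; the robot and the scene stay as the last step left them, time stands still between calls to the robot, and variables do not carry over. Pictures are saved under pics/ and viewed, and the job is handed in when it is done.

```bash
ls; mkdir -p pics; python3 - <<'E'
from workcell import *
import cv2
o=get_obs()
for k in ['clock','position','ee_rot','ft_force','grip_width']: print(k,o[k])
for n in ['side','top','wrist']:
    cv2.imwrite(f'pics/{n}0.png',camera(n)[:,:,::-1]); 
    c=calibration(n); print(n,c)
E
```

```text
pics
clock 0.0
position [0.20642975 0.58952111 0.23050163]
ee_rot [ 1.67597625e-01  9.85855225e-01 -7.09694892e-04 -8.30918258e-05]
ft_force [-0.73475041  0.32880934  0.02934509]
grip_width 0.9986492909564767
side {'mtx': array([[507.08257854,   0.        , 280.27830065],
       [  0.        , 507.08257854, 214.24341582],
       [  0.        ,   0.        ,   1.        ]]), 'rvec': array([ 2.29528075, -0.41257875,  0.16679667]), 'tvec': array([-0.53705366,  0.24307585,  0.68823238])}
top {'mtx': array([[545.63097622,   0.        , 285.67691482],
       [  0.        , 545.63097622, 195.96053651],
       [  0.        ,   0.        ,   1.        ]]), 'rvec': array([ 2.14572489, -2.09950612,  0.21042203]), 'tvec': array([0.09599028, 0.59997911, 1.01477398])}
wrist {'mtx': array([[358.9329883 ,   0.        , 269.85882075],
       [  0.        , 358.9329883 , 206.04212439],
       [  0.        ,   0.        ,   1.        ]]), 'rvec': array([-2.33510116, -1.65581222, -0.27149486]), 'tvec': array([-0.62502209, -0.04163491,  0.38015515])}
```

View pics/side0.png

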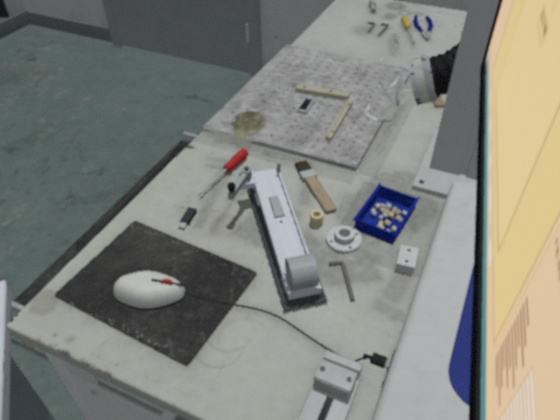

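View pics/top0.png

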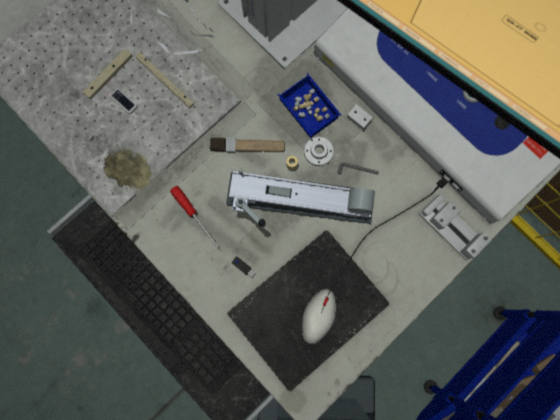

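View pics/wrist0.png

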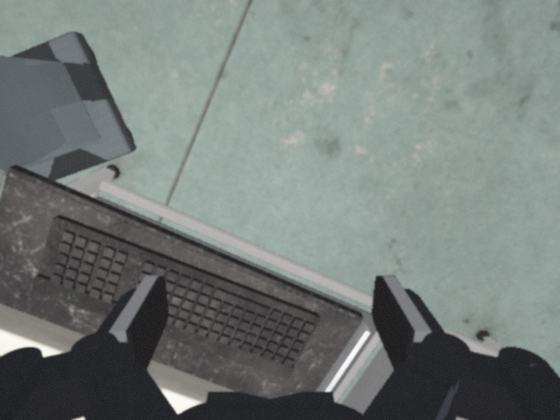

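The gutter lies across the middle of the top view: the sleeve is at its right end (about 360,202), the open stop arm has its knob near (264,230), and the catch is near (280,190). Next I'll take enlarged crops.

```bash
python3 - <<'E'
import cv2
a=cv2.imread('pics/top0.png')[155:255,215:395]; cv2.imwrite('pics/topc.png',cv2.resize(a,None,fx=4.4,fy=4.4,interpolation=cv2.INTER_CUBIC))
a=cv2.imread('pics/side0.png')[155:305,215:335]; cv2.imwrite('pics/sidec.png',cv2.resize(a,None,fx=4,fy=4,interpolation=cv2.INTER_CUBIC))
E
```

```text
(no output)
```

View pics/topc.png

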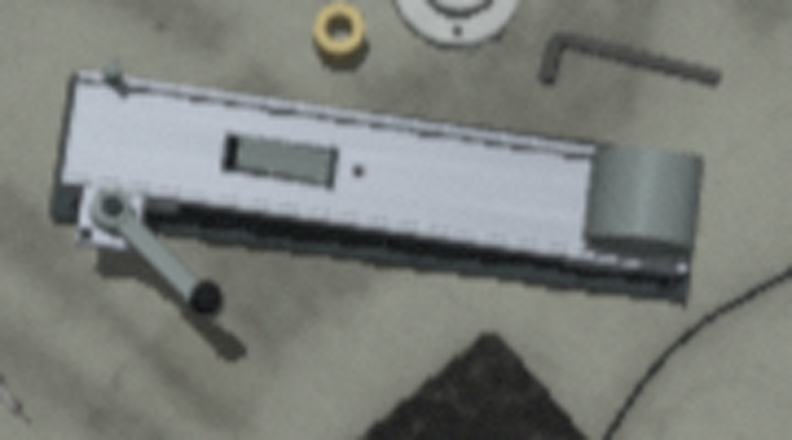

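View pics/sidec.png

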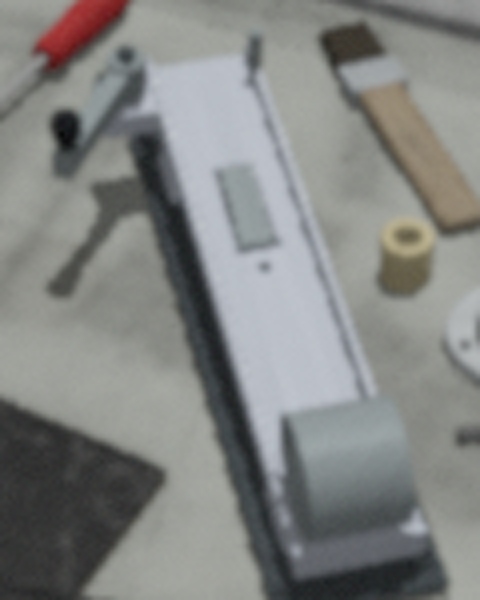

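```bash
cat > h.py <<'E'
import numpy as np,cv2
from workcell import *
from scipy.optimize import least_squares
from scipy.spatial.transform import Rotation as R
def T(p):
    x,y,z,yaw=p[:4]; return R.from_euler('zy',[yaw,-np.deg2rad(5)]).as_matrix(),np.array([x,y,z])
def proj(n,P):
    c=calibration(n); return cv2.projectPoints(np.float64(P).reshape(-1,1,3),c['rvec'],c['tvec'],c['mtx'],None)[0].reshape(-1,2)
E
cat > fit.py <<'E'
from h import *
top=[((264,-24,28),(112,70)),((256,38,30),(113,205)),((203,-7.5,7),(239,138)),((203,7.5,7),(236,173)),((160,-7.5,0),(337,150)),((160,7.5,0),(332,187)),((280,-26,8),(76,75)),('k',(207,297))]
side=[((264,-24,28),(256,37)),((256,38,30),(127,56)),((203,7.5,7),(216,170)),((203,-7.5,7),(246,163)),((160,7.5,0),(240,249)),((160,-7.5,0),(279,242)),('k',(67,122)),]
def pts(L,p):
    a=p[4]; out=[]
    for g,_ in L:
        if g=='k': g=(256-58*np.sin(a),38-58*np.cos(a),48)
        out.append(g)
    M,t=T(p); return np.array(out)/1000@M.T+t
pt=np.array([u for _,u in top])/4.4+[215,155]-.4; ps=np.array([u for _,u in side])/4+[215,155]-.4
f=lambda p:np.concatenate([(proj('top',pts(top,p))-pt).ravel(),(proj('side',pts(side,p))-ps).ravel()])
best=None
for yaw in np.arange(0,6.3,.7):
  for a in (1.8,2.3):
    r=least_squares(f,[.5,.1,.03,yaw,a],loss='soft_l1')
    if best is None or r.cost<best.cost: best=r
p=best.x; print(p,best.cost); print(np.round(f(p).reshape(-1,2),1).tolist()); np.save('p.npy',p)
M,t=T(p)
print('M',M.round(3).tolist())
for n,g in dict(sleeve=(21,0,25),seat=(222,0,25),pivot=(256,38,23),knob=(256-58*np.sin(p[4]),38-58*np.cos(p[4]),48),closedknob=(256,-20,48)).items(): print(n,(M@np.array(g)/1000+t).round(4))
E
python3 fit.py
```

```text
Traceback (most recent call last):
  File "fit.py", line 15, in <module>
    r=least_squares(f,[.5,.1,.03,yaw,a],loss='soft_l1')
  File "fit.py", line 11, in <lambda>
    f=lambda p:np.concatenate([(proj('top',pts(top,p))-pt).ravel(),(proj('side',pts(side,p))-ps).ravel()])
                                ~~~~^^^^^^^^^^^^^^^^^^
  File "h.py", line 8, in proj
    c=calibration(n); return cv2.projectPoints(np.float64(P).reshape(-1,1,3),c['rvec'],c['tvec'],c['mtx'],None)[0].reshape(-1,2)
ValueError: time passes only in moves, steps and waits
```

```bash
python3 - <<'E'
s=open('h.py').read()
s=s.replace("def proj(n,P):\n    c=calibration(n); return","C={}\ndef proj(n,P):\n    if n not in C: C[n]=calibration(n)\n    c=C[n]; return")
open('h.py','w').write(s)
E
python3 fit.py
```

```text
[ 0.58471888 -0.05909075  0.04009725  1.4334216   2.12674917] 9.797785038531337
[[0.0, 0.7], [-1.6, 1.8], [0.9, -0.3], [0.3, -0.8], [-0.1, 0.9], [-0.1, -0.2], [1.2, -1.2], [-0.8, -0.0], [-0.4, -0.4], [-0.6, 3.7], [0.7, -0.1], [1.4, -0.1], [0.1, -0.6], [-1.2, -0.7], [0.3, 0.6]]
M [[0.136, -0.987, -0.087], [0.991, 0.137, 0.0], [0.012, -0.086, 0.996]]
sleeve [ 0.5854 -0.0383  0.0653]
seat [0.6128 0.1608 0.0677]
pivot [0.5801 0.1997 0.0628]
knob [0.541  0.1551 0.0845]
closedknob [0.6352 0.1918 0.0927]
```

```bash
sed -i "s/'zy'/'ZY'/" h.py; sed -i 's/((256,38,30)/((256,38,36)/g' fit.py; python3 fit.py
```

```text
[ 0.59142561 -0.05791848  0.02346313  1.46870416  2.20653428] 4.607199877801257
[[0.1, 0.6], [-0.4, 0.8], [0.4, -0.2], [0.2, -0.8], [-0.8, 0.8], [-0.6, -0.3], [0.3, -0.4], [0.4, 0.0], [-0.4, -0.8], [-0.5, -0.5], [0.7, 0.1], [1.4, 0.4], [0.5, 0.5], [-0.9, 0.8], [-0.0, -0.7]]
M [[0.102, -0.995, -0.009], [0.991, 0.102, -0.087], [0.087, 0.0, 0.996]]
sleeve [ 0.5933 -0.0393  0.0502]
seat [0.6137 0.1599 0.0677]
pivot [0.5794 0.1977 0.0687]
knob [0.5402 0.1528 0.0895]
closedknob [0.6369 0.1896 0.0936]
```

```bash
cat >> h.py <<'E'
p=np.load('p.npy'); GM,Gt=T(p)
g2w=lambda g:GM@(np.array(g,float)/1000)+Gt
w2g=lambda w:(GM.T@(np.array(w)-Gt))*1000
def state():
    o=get_obs(); print('t',round(o['clock'],2),'gut',w2g(o['position']).round(1),'w',o['position'].round(4),'F',GM.T.dot(o['ft_force']).round(1),'jaw',round(o['grip_width'],2),'j',o['joint_pos'].round(2)); return o
def plan(gs):
    o=state(); M=R.from_quat(o['ee_rot']).as_matrix(); print('toolz',M[:,2].round(3))
    ty=M[:,1]; want=np.arctan2(-GM[1,1],-GM[0,1]); d=(np.arctan2(ty[1],ty[0])-want+np.pi/2)%np.pi-np.pi/2
    print('turn',round(d/np.pi,4))
    for g in gs:
        w=g2w(g); print(g,'->',w.round(4),(M.T@(w-o['position'])).round(4))
E
python3 - <<'E'
from h import *
plan([(209,100,110),(209,100,34)])
# overlay check
img=cv2.imread('pics/top0.png');im2=cv2.imread('pics/side0.png')
pts=[(0,-22,0),(280,-22,0),(280,22,0),(0,22,0),(280,-26,8),(280,26,8),(-5,-26,12),(-5,26,12),(203,0,7),(46,-20,25),(46,20,25),(21,20,50),(21,-20,50)]
for n,i in(('top',img),('side',im2)):
    k=4; i=cv2.resize(i,None,fx=k,fy=k,interpolation=cv2.INTER_CUBIC)
    for q in proj(n,[g2w(g) for g in pts]): cv2.circle(i,tuple(int(v*k+1.5) for v in q),4,(0,0,255),1)
    i=i[155*4:265*4,210*4:400*4] if n=='top' else i[155*4:305*4,200*4:345*4]
    cv2.imwrite(f'pics/ov_{n}.png',i)
E
```

```text
t 0.15 gut [620.7 449.  153.7] w [0.2064 0.5896 0.2307] F [-0.2  1.3  0.4] jaw 1.0 j [-1.26  0.33 -0.06  1.46  0.02  1.35 -0.09]
toolz [-0.    -0.001 -1.   ]
turn 0.4253
(209, 100, 110) -> [0.5122 0.1499 0.1513] [-0.4339 -0.314   0.0798]
(209, 100, 34) -> [0.5129 0.1564 0.0755] [-0.4323 -0.3074  0.1555]
```

View pics/ov_top.png

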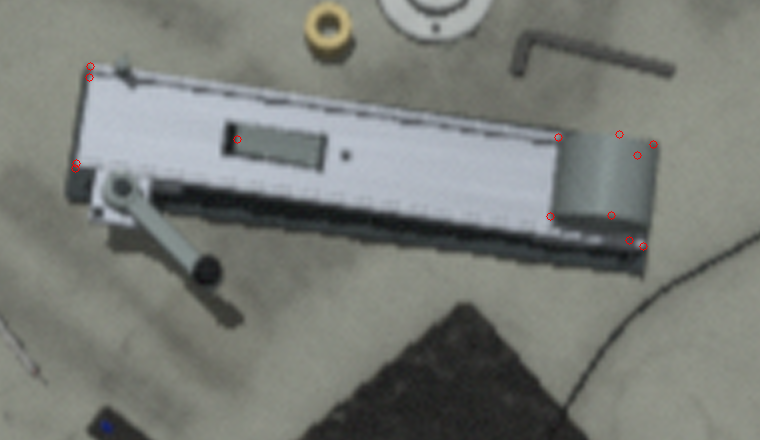

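View pics/ov_side.png

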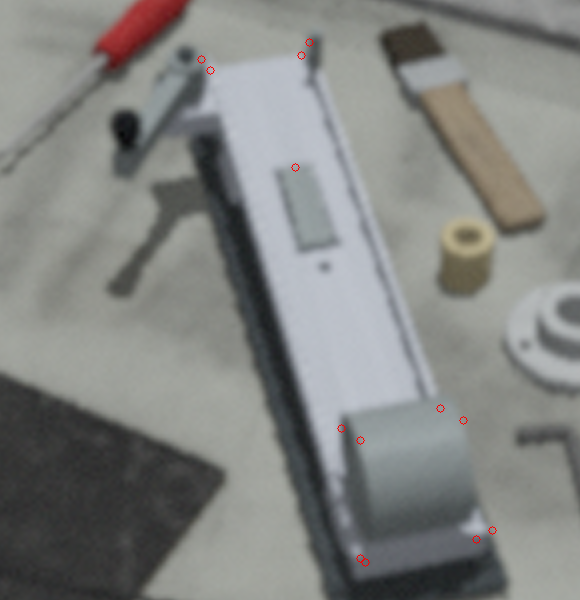

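The model overlay agrees to about 1–3 mm in both views. Next I move above the start point outside the knob, fingers shut.

```bash
python3 -m handwheel '[{"jaw":0,"delta_pos":[-0.04,-0.03,0.0],"turn":0.04},{"jaw":0,"delta_pos":[-0.07,-0.05,0.0],"turn":0.08},{"jaw":0,"delta_pos":[-0.1,-0.072,0.01],"turn":0.12},{"jaw":0,"delta_pos":[-0.13,-0.094,0.01],"turn":0.16},{"jaw":0,"delta_pos":[-0.16,-0.116,0.02],"turn":0.19},{"jaw":0,"delta_pos":[-0.19,-0.137,0.03],"turn":0.22},{"jaw":0,"delta_pos":[-0.22,-0.16,0.04],"turn":0.25},{"jaw":0,"delta_pos":[-0.25,-0.18,0.04],"turn":0.28},{"jaw":0,"delta_pos":[-0.28,-0.2,0.05],"turn":0.31},{"jaw":0,"delta_pos":[-0.31,-0.224,0.05],"turn":0.34}]'; python3 -c "
from h import *
plan([(209,100,110),(209,100,34)])"
```

```text
clock: 0.98
position: [0.4252, 0.2745, 0.1799]
ee_rot: [0.648, 0.762, -0.001, -0.0]
ft_force: [0.7, 0.4, 0.5]
grip_width: -0.006
t 0.98 gut [326.2 199.2 128.5] w [0.4252 0.2745 0.1799] F [ 0.5 -0.6  0.4] jaw -0.01 j [-0.91  0.1   0.27  1.85 -0.03  1.19 -0.48]
toolz [-0.001 -0.001 -1.   ]
turn 0.084
(209, 100, 110) -> [0.5122 0.1499 0.1513] [-0.137   0.0658  0.0286]
(209, 100, 34) -> [0.5129 0.1564 0.0755] [-0.1305  0.0677  0.1043]
```

```bash
python3 -m handwheel '[{"jaw":0,"delta_pos":[-0.035,0.016,0.0],"turn":0.03},{"jaw":0,"delta_pos":[-0.07,0.033,0.01],"turn":0.06},{"jaw":0,"delta_pos":[-0.105,0.05,0.02],"turn":0.084},{"jaw":0,"delta_pos":[-0.137,0.066,0.03],"turn":0.084},{"jaw":0,"delta_pos":[-0.137,0.066,0.03],"turn":0.084},{"jaw":0,"delta_pos":[-0.137,0.066,0.03],"turn":0.084}]'; python3 -c "
from h import *
plan([(209,100,110),(209,100,34)])
cv2.imwrite('pics/w1.png',camera('wrist')[:,:,::-1])
i=camera('top')[:,:,::-1]
cv2.imwrite('pics/t1.png',cv2.resize(i[120:280,180:400],None,fx=3.5,fy=3.5,interpolation=cv2.INTER_CUBIC))"
```

```text
clock: 1.48
position: [0.5132, 0.1494, 0.1505]
ee_rot: [0.742, 0.67, -0.001, 0.0]
ft_force: [-0.4, 0.8, -0.6]
grip_width: 0.001
t 1.48 gut [208.6  98.9 109.3] w [0.5132 0.1494 0.1505] F [ 0.7  0.5 -0.7] jaw 0.0 j [-0.73  0.2   0.41  1.82 -0.09  1.14 -0.4 ]
toolz [-0.001 -0.001 -1.   ]
turn -0.0
(209, 100, 110) -> [0.5122 0.1499 0.1513] [ 0.0003 -0.0011 -0.0008]
(209, 100, 34) -> [0.5129 0.1564 0.0755] [ 0.0071 -0.001   0.0749]
```

View pics/w1.png

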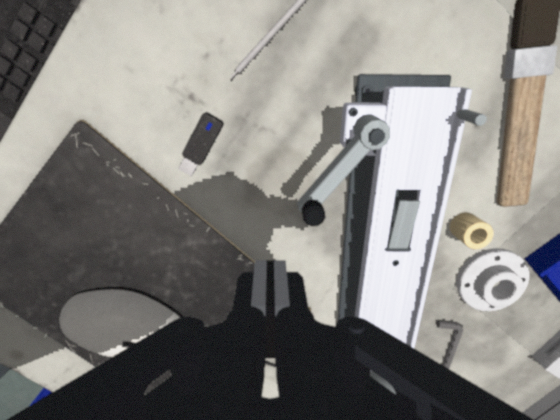

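View pics/t1.png

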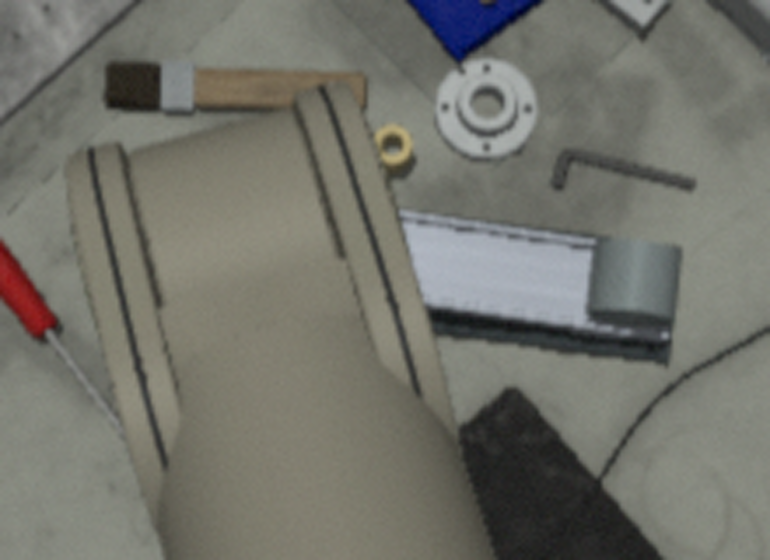

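```bash
python3 -c "
from h import *
th=p[4]
P=[(256-58*np.sin(th),38-58*np.cos(th),48),(256,38,36),(264,-24,28),(203,-7.5,7),(203,7.5,7),(160,7.5,0),(160,-7.5,0),(280,-26,8)]
print(proj('wrist',[g2w(g) for g in P]).round(1).tolist(), P[0])
i=cv2.imread('pics/w1.png')[60:280,270:500]; cv2.imwrite('pics/w1c.png',cv2.resize(i,None,fx=3,fy=3,interpolation=cv2.INTER_CUBIC))
"
```

```text
[[314.4, 223.1], [375.0, 143.1], [476.3, 127.1], [418.3, 206.2], [397.5, 206.1], [386.6, 252.6], [405.6, 252.6], [468.8, 95.5]] (np.float64(209.3312432008127), np.float64(72.43874473348745), 48)
```

View pics/w1c.png

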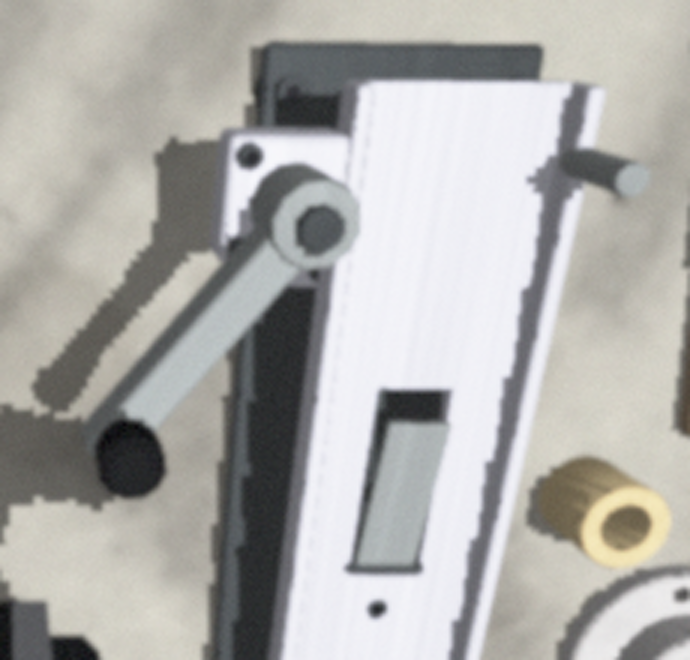

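```bash
python3 - <<'E'
s=open('fit.py').read()
s=s.replace("def pts","wr=[('k',(313,213)),((264,-24,28),(480,120)),((203,-7.5,7),(418.5,200.5)),((203,7.5,7),(399,200.5)),((160,7.5,0),(388,249)),((160,-7.5,0),(409.5,249)),((280,-26,8),(470.5,89.5)),((256,38,36),(375.5,133))]\npw=np.array([u for _,u in wr])\nside+=[((-5,26,12),(300,555)),((-5,-26,12),(422,532))]\ndef pts",1)
s=s.replace("(proj('side',pts(side,p))-ps).ravel()","(proj('side',pts(side,p))-ps).ravel(),(proj('wrist',pts(wr,p))-pw).ravel()")
open('fit2.py','w').write(s.replace("for n,g","print(len(top),len(side))\nfor n,g"))
E
sed -i 's/^p=np.load/try: p=np.load/; ' h.py; sed -i 's/^try: p=np.load.*/p=np.load("p.npy"); GM,Gt=T(p)/' h.py
python3 fit2.py
```

```text
[ 0.59188393 -0.05466521  0.02088715  1.46295815  2.24876907] 25.882879032544142
[[-1.3, -0.1], [-2.0, 0.0], [-1.1, -0.7], [-1.4, -1.4], [-2.4, 0.3], [-2.2, -0.8], [-1.0, -1.1], [-2.4, 0.2], [0.1, -0.8], [0.0, -0.6], [1.0, -0.1], [1.7, 0.2], [0.7, 0.2], [-0.8, 0.5], [-0.8, -1.4], [-0.5, 0.2], [1.9, -0.8], [0.3, 0.7], [-2.3, 1.4], [0.8, 0.3], [-0.4, 0.1], [-0.6, -1.7], [-3.2, -1.5], [-0.3, 0.7], [1.5, 3.5]]
M [[0.107, -0.994, -0.009], [0.99, 0.108, -0.087], [0.087, 0.0, 0.996]]
8 9
sleeve [ 0.5939 -0.036   0.0476]
seat [0.6155 0.163  0.0651]
pivot [0.5813 0.201  0.0661]
knob [0.5401 0.158  0.0871]
closedknob [0.6388 0.1926 0.091 ]
```

```bash
python3 -c "
from h import *
plan([(209,104,110),(209,104,28)])"
```

```text
t 1.58 gut [208.  101.3 112.6] w [0.5124 0.1525 0.1512] F [ 0.5 -0.4 -0.4] jaw 0.0 j [-0.74  0.2   0.41  1.82 -0.09  1.14 -0.4 ]
toolz [-0.001  0.    -1.   ]
turn 0.0033
(209, 104, 110) -> [0.5099 0.154  0.1487] [ 0.0012 -0.0027  0.0025]
(209, 104, 28) -> [0.5106 0.1611 0.067 ] [ 0.0084 -0.0026  0.0842]
```

```bash
python3 -m handwheel '[{"jaw":0,"delta_pos":[0.003,-0.002,0.03],"turn":0.003},{"jaw":0,"delta_pos":[0.006,-0.002,0.06],"turn":0.003},{"jaw":0,"delta_pos":[0.008,-0.002,0.082],"turn":0.003},{"jaw":0,"delta_pos":[0.008,-0.002,0.083],"turn":0.003},{"jaw":0,"delta_pos":[0.008,-0.002,0.083],"turn":0.003},{"jaw":0,"delta_pos":[0.008,-0.002,0.083],"turn":0.003}]'; python3 -c "
from h import *
S=[2.25,2.0,1.8,1.57,1.35,1.1,.8,.5,.25,0]
off=[(0,21.5),(0,21.5),(-2,21.5),(-6,21.5),(-11,21.5),(-15,19.5),(-17,15),(-18,8),(-18,3),(-18,0)]
plan([(round(256-58*np.sin(t)+a,1),round(38-58*np.cos(t)+b,1),28) for t,(a,b) in zip(S,off)])
cv2.imwrite('pics/w2.png',camera('wrist')[:,:,::-1])"
```

```text
clock: 2.08
position: [0.5121, 0.1609, 0.0698]
ee_rot: [0.744, 0.669, 0.001, 0.0]
ft_force: [0.1, 0.0, 0.5]
grip_width: -0.001
t 2.08 gut [209.2 102.5  30.8] w [0.5121 0.1609 0.0698] F [ 0.1 -0.1  0.4] jaw -0.0 j [-0.73  0.3   0.39  1.89 -0.14  0.97 -0.38]
toolz [ 0.001  0.001 -1.   ]
turn 0.0005
(np.float64(210.9), np.float64(95.9), 28) -> [0.5189 0.1621 0.0672] [0.0019 0.0066 0.0026]
(np.float64(203.3), np.float64(83.6), 28) -> [0.5303 0.1533 0.0665] [-0.0057  0.0189  0.0033]
(np.float64(197.5), np.float64(72.7), 28) -> [0.5405 0.1463 0.066 ] [-0.0114  0.0298  0.0038]
(np.float64(192.0), np.float64(59.5), 28) -> [0.5531 0.1395 0.0655] [-0.0169  0.0429  0.0043]
(np.float64(188.4), np.float64(46.8), 28) -> [0.5653 0.1345 0.0652] [-0.0206  0.0556  0.0046]
(np.float64(189.3), np.float64(31.2), 28) -> [0.5809 0.1338 0.0653] [-0.0197  0.0712  0.0046]
(np.float64(197.4), np.float64(12.6), 28) -> [0.6003 0.1398 0.066 ] [-0.0116  0.0899  0.0039]
(np.float64(210.2), np.float64(-4.9), 28) -> [0.619  0.1506 0.0671] [0.0011 0.1074 0.0028]
(np.float64(223.7), np.float64(-15.2), 28) -> [0.6307 0.1628 0.0683] [0.0145 0.1177 0.0017]
(np.float64(238.0), np.float64(-20.0), 28) -> [0.637  0.1765 0.0695] [0.0288 0.1225 0.0005]
```

View pics/w2.png

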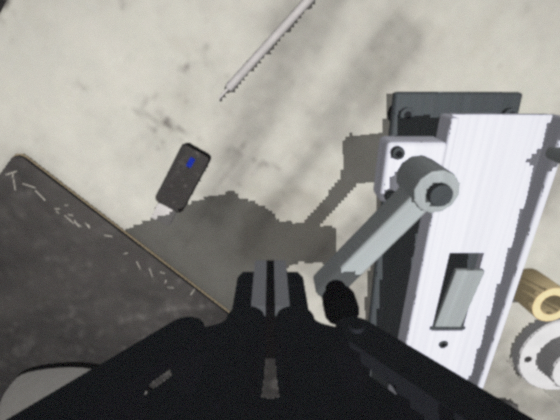

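```bash
python3 -c "
from h import *
o=get_obs();th=p[4]
print(proj('wrist',[o['position'],g2w((256-58*np.sin(th),38-58*np.cos(th),48)),g2w((256,38,36)),g2w((203,0,7))]).round(0).tolist())"
```

```text
[[269.0, 279.0], [338.0, 300.0], [435.0, 185.0], [466.0, 262.0]]
```

Wrist view: the shut fingertips (270,280) sit left of the knob (340,300), at its height, and the model agrees. Next I sweep the arm along the arc.

```bash
python3 -m handwheel '[{"jaw":0,"delta_pos":[0.001,0.005,0.001],"turn":0},{"jaw":0,"delta_pos":[-0.002,0.013,0.001],"turn":0},{"jaw":0,"delta_pos":[-0.006,0.019,0.001],"turn":0},{"jaw":0,"delta_pos":[-0.009,0.025,0.001],"turn":0},{"jaw":0,"delta_pos":[-0.012,0.030,0.001],"turn":0},{"jaw":0,"delta_pos":[-0.014,0.037,0.002],"turn":0},{"jaw":0,"delta_pos":[-0.017,0.043,0.002],"turn":0},{"jaw":0,"delta_pos":[-0.019,0.05,0.002],"turn":0},{"jaw":0,"delta_pos":[-0.021,0.056,0.002],"turn":0},{"jaw":0,"delta_pos":[-0.021,0.056,0.002],"turn":0}]'; python3 -c "
from h import *
S=[1.35,1.1,.8,.5,.25,0]
off=[(-11,21.5),(-15,19.5),(-17,15),(-18,8),(-18,3),(-18,0)]
plan([(round(256-58*np.sin(t)+a,1),round(38-58*np.cos(t)+b,1),28) for t,(a,b) in zip(S,off)])
cv2.imwrite('pics/w3.png',camera('wrist')[:,:,::-1])"
```

```text
clock: 2.97
position: [0.5663, 0.1321, 0.0663]
ee_rot: [0.744, 0.668, 0.0, 0.0]
ft_force: [-0.1, 0.3, -0.4]
grip_width: -0.003
t 2.97 gut [186.2  45.5  29.3] w [0.5663 0.1321 0.0663] F [ 0.2  0.2 -0.4] jaw -0.0 j [-0.64  0.4   0.4   1.78 -0.18  1.   -0.28]
toolz [ 0.001 -0.001 -1.   ]
turn -0.0002
(np.float64(188.4), np.float64(46.8), 28) -> [0.5653 0.1345 0.0652] [ 0.0023 -0.0013  0.0011]
(np.float64(189.3), np.float64(31.2), 28) -> [0.5809 0.1338 0.0653] [0.0032 0.0143 0.001 ]
(np.float64(197.4), np.float64(12.6), 28) -> [0.6003 0.1398 0.066 ] [0.0113 0.0329 0.0003]
(np.float64(210.2), np.float64(-4.9), 28) -> [0.619  0.1506 0.0671] [ 0.0241  0.0504 -0.0008]
(np.float64(223.7), np.float64(-15.2), 28) -> [0.6307 0.1628 0.0683] [ 0.0375  0.0607 -0.0019]
(np.float64(238.0), np.float64(-20.0), 28) -> [0.637  0.1765 0.0695] [ 0.0518  0.0655 -0.0032]
```

View pics/w3.png

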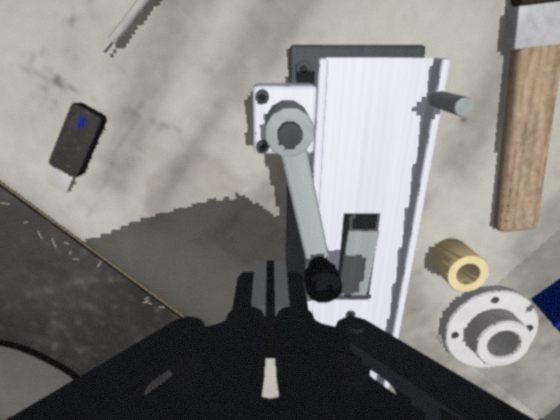

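The arm has swung to about 1.35 rad (knob at 322,280, hub at 290,132) and the fingertip is alongside the knob. I continue round.

```bash
python3 -m handwheel '[{"jaw":0,"delta_pos":[0.001,0.007,0.001],"turn":0},{"jaw":0,"delta_pos":[0.003,0.014,0.001],"turn":0},{"jaw":0,"delta_pos":[0.006,0.024,0.001],"turn":0},{"jaw":0,"delta_pos":[0.011,0.033,0.0],"turn":0},{"jaw":0,"delta_pos":[0.017,0.042,0.0],"turn":0},{"jaw":0,"delta_pos":[0.024,0.05,-0.001],"turn":0},{"jaw":0,"delta_pos":[0.031,0.056,-0.001],"turn":0},{"jaw":0,"delta_pos":[0.037,0.06,-0.002],"turn":0},{"jaw":0,"delta_pos":[0.042,0.063,-0.003],"turn":0},{"jaw":0,"delta_pos":[0.042,0.063,-0.003],"turn":0}]'; python3 -c "
from h import *
plan([(238,-20,28)])
cv2.imwrite('pics/w4.png',camera('wrist')[:,:,::-1])"
```

```text
clock: 3.85
position: [0.6328, 0.1695, 0.0694]
ee_rot: [0.744, 0.669, 0.0, 0.0]
ft_force: [0.0, 0.3, -0.8]
grip_width: 0.001
t 3.85 gut [230.7 -16.6  28.5] w [0.6328 0.1695 0.0694] F [ 0.2 -0.  -0.8] jaw 0.0 j [-0.62  0.54  0.39  1.57 -0.22  1.07 -0.28]
toolz [ 0.001  0.001 -1.   ]
turn 0.0005
(238, -20, 28) -> [0.637  0.1765 0.0695] [ 0.0074  0.0034 -0.0001]
```

View pics/w4.png

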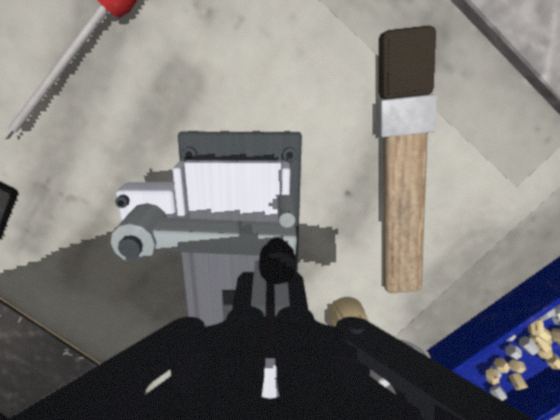

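The arm (hub 130,245 to knob 275,260) is nearly across, just short of the pin at (288,217). I push the last millimetres uphill and watch the force.

```bash
python3 -m handwheel '[{"jaw":0,"delta_pos":[0.003,0.002,0],"turn":0},{"jaw":0,"delta_pos":[0.005,0.003,0],"turn":0},{"jaw":0,"delta_pos":[0.007,0.003,0],"turn":0},{"jaw":0,"delta_pos":[0.007,0.003,0],"turn":0},{"jaw":0,"delta_pos":[0.007,0.003,0],"turn":0}]'; python3 -c "
from h import *
plan([(238,-20,28)])"; python3 -m handwheel '[{"jaw":0,"delta_pos":[0.002,0.00,0],"turn":0},{"jaw":0,"delta_pos":[0.003,0.0,0],"turn":0},{"jaw":0,"delta_pos":[0.003,0.0,0],"turn":0}]'; python3 -c "
from h import *
plan([(238,-20,28)])
cv2.imwrite('pics/w5.png',camera('wrist')[:,:,::-1])"
```

```text
clock: 4.32
position: [0.6355, 0.1725, 0.0693]
ee_rot: [0.745, 0.667, -0.001, 0.0]
ft_force: [-4.3, -7.7, 2.9]
grip_width: 0.003
t 4.32 gut [233.9 -19.   28.2] w [0.6355 0.1725 0.0693] F [-7.8  3.5  3.6] jaw 0.0 j [-0.62  0.55  0.39  1.55 -0.22  1.08 -0.29]
toolz [-0.001 -0.002 -1.   ]
turn -0.0004
(238, -20, 28) -> [0.637  0.1765 0.0695] [ 0.0041  0.001  -0.0002]
clock: 4.57
position: [0.6357, 0.1727, 0.0692]
ee_rot: [0.745, 0.667, -0.003, 0.001]
ft_force: [-7.0, -13.0, 5.3]
grip_width: 0.003
t 4.57 gut [234.1 -19.   28. ] w [0.6357 0.1727 0.0692] F [-13.2   5.6   6.4] jaw 0.0 j [-0.62  0.56  0.39  1.55 -0.22  1.08 -0.29]
toolz [-0.002 -0.005 -1.   ]
turn -0.0011
(238, -20, 28) -> [0.637  0.1765 0.0695] [ 0.0039  0.0009 -0.0003]
```

View pics/w5.png

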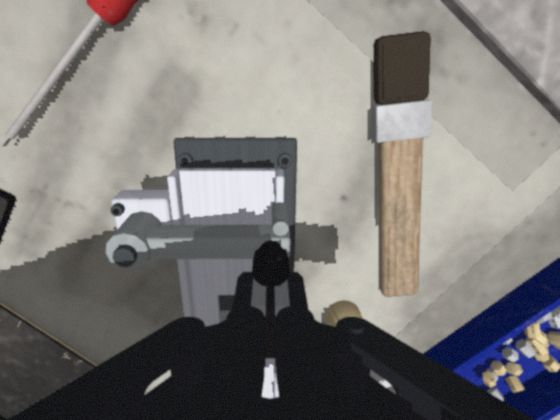

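Contact force rose to 13 N without motion, so the arm is against its pin. The stop location also shows that the first (top and side) fit is the better one, so I restore it. Now I back off and rise.

```bash
python3 fit.py >/dev/null; python3 -m handwheel '[{"jaw":0,"delta_pos":[-0.008,0.0,0],"turn":0},{"jaw":0,"delta_pos":[-0.015,0.0,0],"turn":0},{"jaw":0,"delta_pos":[-0.02,0.0,-0.02],"turn":0},{"jaw":0,"delta_pos":[-0.02,0.0,-0.06],"turn":0},{"jaw":0,"delta_pos":[-0.05,0.0,-0.09],"turn":0},{"jaw":0,"delta_pos":[-0.09,0.0,-0.09],"turn":0},{"jaw":0,"delta_pos":[-0.09,0.0,-0.09],"turn":0},{"jaw":0,"delta_pos":[-0.09,0.0,-0.09],"turn":0}]'; python3 -c "
from h import *
plan([(-26,0,100),(-26,0,18)])
cv2.imwrite('pics/w6.png',camera('wrist')[:,:,::-1])
P=[(256,-20,48),(256,38,36),(264,-24,28),(280,-26,8),(280,26,8),(203,0,7)]
print(proj('wrist',[g2w(g) for g in P]).round(0).tolist())"
```

```text
clock: 5.28
position: [0.6269, 0.085, 0.1603]
ee_rot: [0.746, 0.666, 0.001, 0.001]
ft_force: [0.2, 0.8, 0.3]
grip_width: 0.004
t 5.28 gut [157.2 -20.7 123.6] w [0.6269 0.085  0.1603] F [ 0.9 -0.1  0.2] jaw 0.0 j [-0.54  0.41  0.44  1.55 -0.18  1.21 -0.19]
toolz [ 0.002  0.    -1.   ]
turn -0.0032
(-26, 0, 100) -> [ 0.5879 -0.0924  0.1208] [-0.1807 -0.019   0.0394]
(-26, 0, 18) -> [ 0.5886 -0.0852  0.0391] [-0.1735 -0.0192  0.1211]
[[267.0, 46.0], [164.0, 47.0], [274.0, 31.0], [277.0, 3.0], [191.0, 4.0], [239.0, 130.0]]
```

View pics/w6.png

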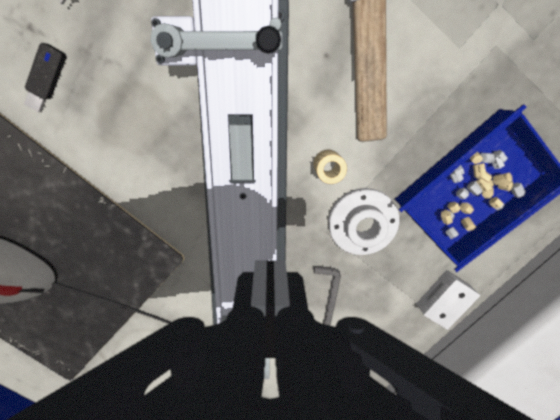

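The wrist view shows the arm straight across (hub 167,40 to knob 267,40). Now over the sleeve to the low end, fingers shut.

```bash
python3 -m handwheel '[{"jaw":0,"delta_pos":[-0.03,-0.004,0],"turn":0},{"jaw":0,"delta_pos":[-0.06,-0.01,0],"turn":0},{"jaw":0,"delta_pos":[-0.09,-0.015,0.0],"turn":-0.003},{"jaw":0,"delta_pos":[-0.12,-0.019,0.0],"turn":-0.003},{"jaw":0,"delta_pos":[-0.15,-0.019,0.01],"turn":-0.003},{"jaw":0,"delta_pos":[-0.18,-0.019,0.02],"turn":-0.003},{"jaw":0,"delta_pos":[-0.184,-0.019,0.03],"turn":-0.003},{"jaw":0,"delta_pos":[-0.184,-0.019,0.03],"turn":-0.003},{"jaw":0,"delta_pos":[-0.184,-0.019,0.03],"turn":-0.003},{"jaw":0,"delta_pos":[-0.184,-0.019,0.03],"turn":-0.003}]'; python3 -c "
from h import *
plan([(-30,0,100),(-30,0,18)])
cv2.imwrite('pics/w7.png',camera('wrist')[:,:,::-1])
cv2.imwrite('pics/s7.png',camera('side')[:,:,::-1])
P=[(21,20,50),(21,-20,50),(46,20,25),(46,-20,25),(0,-26,12),(0,26,12)]
print(proj('wrist',[g2w(g) for g in P]).round(0).tolist())"
```

```text
clock: 6.17
position: [0.5886, -0.0903, 0.1294]
ee_rot: [0.74, 0.673, 0.0, -0.0]
ft_force: [-0.1, 1.0, 0.3]
grip_width: 0.0
t 6.17 gut [-23.2  -0.5 108.4] w [ 0.5886 -0.0903  0.1294] F [1.  0.2 0.2] jaw 0.0 j [-0.33  0.37  0.5   1.69 -0.19  1.13  0.13]
toolz [ 0.     0.001 -1.   ]
turn 0.0022
(-30, 0, 100) -> [ 0.5875 -0.0963  0.1205] [-0.0061 -0.0005  0.0089]
(-30, 0, 18) -> [ 0.5882 -0.0892  0.0388] [ 0.001  -0.0005  0.0906]
[[232.0, 149.0], [305.0, 149.0], [235.0, 96.0], [303.0, 96.0], [307.0, 165.0], [230.0, 165.0]]
```

View pics/w7.png

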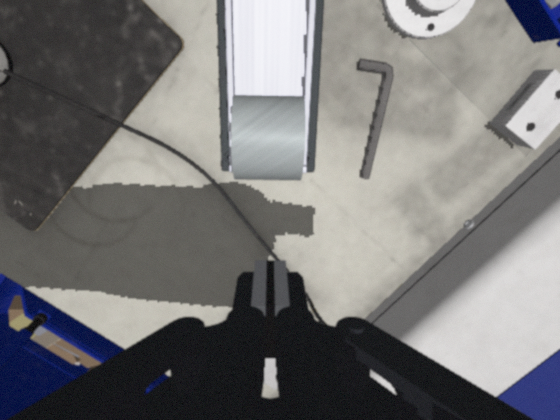

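View pics/s7.png

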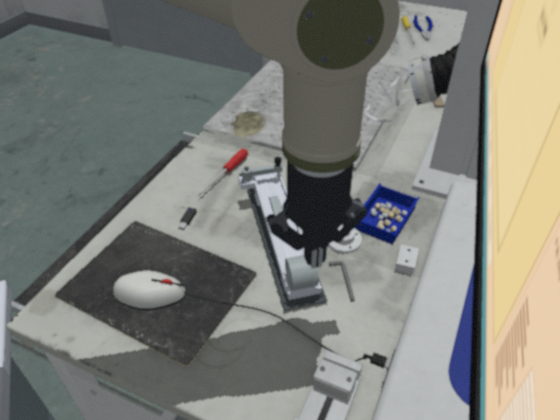

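```bash
python3 -c "
from h import *
c=calibration('wrist');Rm=cv2.Rodrigues(c['rvec'])[0];C=-Rm.T@c['tvec']
for uv in [(380,318),(470,225),(440,330)]:
  d=Rm.T@np.linalg.inv(c['mtx'])@np.array([*uv,1])
  for z in (0,.1): 
    w=C+d*(z-C[2])/d[2]; print(uv,z,w.round(3),w2g(w).round(0))
"
```

```text
(380, 318) 0 [ 0.676 -0.214  0.   ] [-148. -100.  -11.]
(380, 318) 0.1 [ 0.647 -0.139  0.1  ] [-68. -64.  83.]
(470, 225) 0 [ 0.749 -0.132  0.   ] [ -59. -164.  -18.]
(470, 225) 0.1 [ 0.693 -0.086  0.1  ] [ -11. -104.   78.]
(440, 330) 0 [ 0.73  -0.232  0.   ] [-161. -156.   -9.]
(440, 330) 0.1 [ 0.681 -0.15   0.1  ] [-76. -99.  83.]
```

Sleeve at (268,137) rests at the low end, centred as the model predicts; the boxes on the right stand well clear. I descend behind the lip.

```bash
python3 -m handwheel '[{"jaw":0,"delta_pos":[-0.008,0,0.01],"turn":0.002},{"jaw":0,"delta_pos":[-0.006,0,0.04],"turn":0.002},{"jaw":0,"delta_pos":[-0.003,0,0.07],"turn":0.002},{"jaw":0,"delta_pos":[0.0,0,0.09],"turn":0.002},{"jaw":0,"delta_pos":[0.0,0,0.09],"turn":0.002},{"jaw":0,"delta_pos":[0.0,0,0.09],"turn":0.002},{"jaw":0,"delta_pos":[0.0,0,0.09],"turn":0.002},{"jaw":0,"delta_pos":[0.0,0,0.09],"turn":0.002}]'; python3 -c "
from h import *
plan([(-25,0,18),(50,0,18),(100,0,18),(150,0,18),(185,0,18)])
i=camera('side')[:,:,::-1]
cv2.imwrite('pics/s8.png',cv2.resize(i[150:330,200:400],None,fx=3,fy=3,interpolation=cv2.INTER_CUBIC))
cv2.imwrite('pics/w8.png',camera('wrist')[:,:,::-1])"
```

```text
clock: 6.93
position: [0.5891, -0.0932, 0.041]
ee_rot: [0.743, 0.669, 0.001, 0.001]
ft_force: [-1.3, -0.5, 0.6]
grip_width: 0.001
t 6.93 gut [-33.6  -1.3  20.6] w [ 0.5891 -0.0932  0.041 ] F [-0.5  1.2  0.6] jaw 0.0 j [-0.3   0.48  0.47  1.76 -0.26  0.97  0.17]
toolz [ 0.003 -0.    -1.   ]
turn -0.0008
(-25, 0, 18) -> [ 0.5887 -0.0843  0.0392] [ 0.0088 -0.0013  0.0018]
(50, 0, 18) -> [ 0.5963 -0.0099  0.0458] [ 0.0835 -0.0015 -0.0047]
(100, 0, 18) -> [0.6014 0.0396 0.0501] [ 0.1333 -0.0016 -0.0091]
(150, 0, 18) -> [0.6065 0.0892 0.0545] [ 0.1831 -0.0017 -0.0134]
(185, 0, 18) -> [0.61   0.1239 0.0575] [ 0.218  -0.0018 -0.0164]
```

View pics/s8.png

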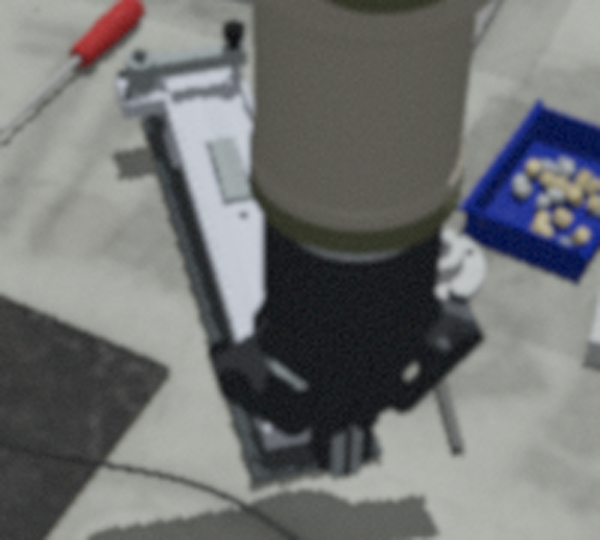

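View pics/w8.png

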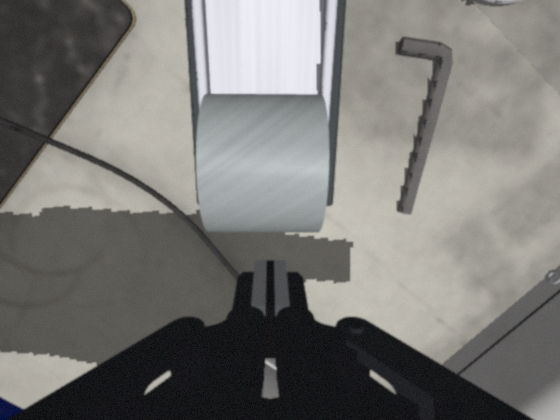

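The fingertips (270,280) are behind the sleeve and about 2–3 mm right of its centre line (262). I correct this and push uphill at a steady pace.

```bash
python3 -m handwheel '[{"jaw":0,"delta_pos":[0.0,-0.002,0],"turn":0},{"jaw":0,"delta_pos":[0.005,-0.002,0],"turn":0},{"jaw":0,"delta_pos":[0.010,-0.002,-0.001],"turn":0},{"jaw":0,"delta_pos":[0.015,-0.002,-0.001],"turn":0},{"jaw":0,"delta_pos":[0.02,-0.002,-0.002],"turn":0},{"jaw":0,"delta_pos":[0.025,-0.002,-0.002],"turn":0},{"jaw":0,"delta_pos":[0.03,-0.002,-0.003],"turn":0},{"jaw":0,"delta_pos":[0.035,-0.002,-0.003],"turn":0},{"jaw":0,"delta_pos":[0.04,-0.002,-0.0035],"turn":0},{"jaw":0,"delta_pos":[0.045,-0.002,-0.004],"turn":0}]'; python3 -c "
from h import *
plan([(50,0,18),(100,0,18),(150,0,18),(185,0,18)])
cv2.imwrite('pics/w9.png',camera('wrist')[:,:,::-1])"
```

```text
clock: 7.87
position: [0.5907, -0.0472, 0.0433]
ee_rot: [0.743, 0.669, -0.0, -0.0]
ft_force: [0.5, 0.6, 0.5]
grip_width: 0.002
t 7.87 gut [12.3  1.8 18.8] w [ 0.5907 -0.0472  0.0433] F [ 0.7 -0.4  0.4] jaw 0.0 j [-0.37  0.46  0.46  1.77 -0.25  0.97  0.09]
toolz [-0.  0. -1.]
turn -0.0007
(50, 0, 18) -> [ 0.5963 -0.0099  0.0458] [ 0.0376  0.0018 -0.0024]
(100, 0, 18) -> [0.6014 0.0396 0.0501] [ 0.0874  0.0016 -0.0068]
(150, 0, 18) -> [0.6065 0.0892 0.0545] [ 0.1373  0.0015 -0.0112]
(185, 0, 18) -> [0.61   0.1239 0.0575] [ 0.1721  0.0015 -0.0142]
```

View pics/w9.png

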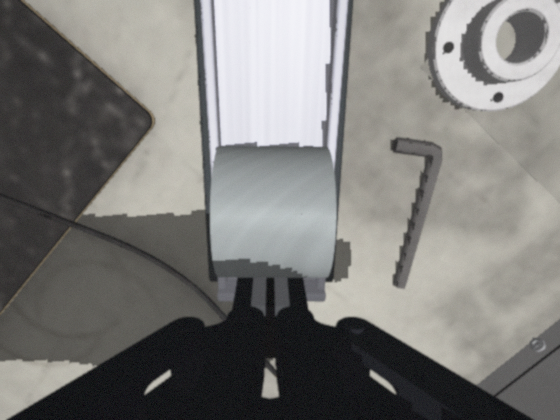

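The sleeve (273,212) rides square and centred in front of the fingers, clear of the lip. Continuing.

```bash
python3 -m handwheel '[{"jaw":0,"delta_pos":[0.006,0.001,0],"turn":0},{"jaw":0,"delta_pos":[0.012,0.001,-0.001],"turn":0},{"jaw":0,"delta_pos":[0.018,0.001,-0.0015],"turn":0},{"jaw":0,"delta_pos":[0.024,0.001,-0.002],"turn":0},{"jaw":0,"delta_pos":[0.03,0.001,-0.0025],"turn":0},{"jaw":0,"delta_pos":[0.036,0.001,-0.003],"turn":0},{"jaw":0,"delta_pos":[0.042,0.001,-0.0035],"turn":0},{"jaw":0,"delta_pos":[0.048,0.001,-0.004],"turn":0},{"jaw":0,"delta_pos":[0.054,0.001,-0.0045],"turn":0},{"jaw":0,"delta_pos":[0.06,0.001,-0.005],"turn":0}]'; python3 -c "
from h import *
plan([(100,0,18),(150,0,18),(185,0,18)])"
```

```text
clock: 8.75
position: [0.5979, 0.0125, 0.0483]
ee_rot: [0.743, 0.669, 0.0, -0.0]
ft_force: [0.0, -0.5, 0.1]
grip_width: -0.002
t 8.75 gut [72.6  0.7 18.6] w [0.5979 0.0125 0.0483] F [-0.5 -0.1  0.2] jaw -0.0 j [-0.46  0.47  0.45  1.75 -0.24  0.98 -0.02]
toolz [-0.  0. -1.]
turn -0.0007
(100, 0, 18) -> [0.6014 0.0396 0.0501] [ 0.0273  0.0007 -0.0018]
(150, 0, 18) -> [0.6065 0.0892 0.0545] [ 0.0771  0.0006 -0.0061]
(185, 0, 18) -> [0.61   0.1239 0.0575] [ 0.112   0.0005 -0.0092]
```

```bash
python3 -m handwheel '[{"jaw":0,"delta_pos":[0.006,0,0],"turn":0},{"jaw":0,"delta_pos":[0.012,0,-0.001],"turn":0},{"jaw":0,"delta_pos":[0.018,0,-0.0015],"turn":0},{"jaw":0,"delta_pos":[0.024,0,-0.002],"turn":0},{"jaw":0,"delta_pos":[0.03,0,-0.0025],"turn":0},{"jaw":0,"delta_pos":[0.036,0,-0.003],"turn":0},{"jaw":0,"delta_pos":[0.042,0,-0.0035],"turn":0},{"jaw":0,"delta_pos":[0.048,0,-0.004],"turn":0},{"jaw":0,"delta_pos":[0.054,0,-0.0045],"turn":0},{"jaw":0,"delta_pos":[0.06,0,-0.005],"turn":0}]'; python3 -c "
from h import *
plan([(150,0,18),(185,0,18)])
cv2.imwrite('pics/w10.png',camera('wrist')[:,:,::-1])"
```

```text
clock: 9.58
position: [0.6042, 0.0719, 0.0534]
ee_rot: [0.743, 0.669, -0.0, 0.0]
ft_force: [-0.3, -0.9, 1.0]
grip_width: -0.003
t 9.58 gut [132.6   0.5  18.4] w [0.6042 0.0719 0.0534] F [-0.8  0.2  1.1] jaw -0.0 j [-0.54  0.48  0.43  1.71 -0.23  1.   -0.13]
toolz [ 0. -0. -1.]
turn -0.0008
(150, 0, 18) -> [0.6065 0.0892 0.0545] [ 0.0174  0.0005 -0.0011]
(185, 0, 18) -> [0.61   0.1239 0.0575] [ 0.0523  0.0004 -0.0041]
```

View pics/w10.png

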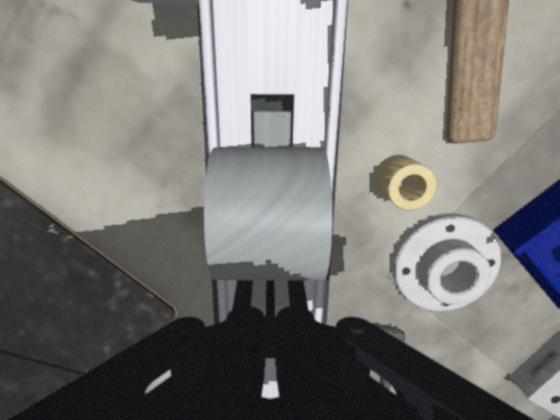

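The sleeve (268,212) is on the catch, still square. I press on over it, slower towards the end.

```bash
python3 -m handwheel '[{"jaw":0,"delta_pos":[0.006,0,-0.0005],"turn":0},{"jaw":0,"delta_pos":[0.012,0,-0.001],"turn":0},{"jaw":0,"delta_pos":[0.018,0,-0.0015],"turn":0},{"jaw":0,"delta_pos":[0.024,0,-0.002],"turn":0},{"jaw":0,"delta_pos":[0.03,0,-0.0025],"turn":0},{"jaw":0,"delta_pos":[0.036,0,-0.003],"turn":0},{"jaw":0,"delta_pos":[0.041,0,-0.0035],"turn":0},{"jaw":0,"delta_pos":[0.045,0,-0.004],"turn":0},{"jaw":0,"delta_pos":[0.048,0,-0.004],"turn":0},{"jaw":0,"delta_pos":[0.05,0,-0.0045],"turn":0}]'; python3 -c "
from h import *
plan([(187,0,18)])
cv2.imwrite('pics/w11.png',camera('wrist')[:,:,::-1])
i=camera('side')[:,:,::-1]
cv2.imwrite('pics/s11.png',cv2.resize(i[140:290,200:400],None,fx=4,fy=4,interpolation=cv2.INTER_CUBIC))"
```

```text
clock: 10.47
position: [0.6093, 0.1218, 0.0577]
ee_rot: [0.743, 0.669, -0.0, -0.0]
ft_force: [0.6, 0.1, -0.1]
grip_width: -0.003
t 10.47 gut [182.9   0.5  18.4] w [0.6093 0.1218 0.0577] F [ 0.2 -0.6 -0.1] jaw -0.0 j [-0.6   0.5   0.42  1.67 -0.23  1.02 -0.21]
toolz [-0.  0. -1.]
turn -0.0006
(187, 0, 18) -> [0.6103 0.1258 0.0577] [0.0041 0.0005 0.    ]
```

View pics/w11.png

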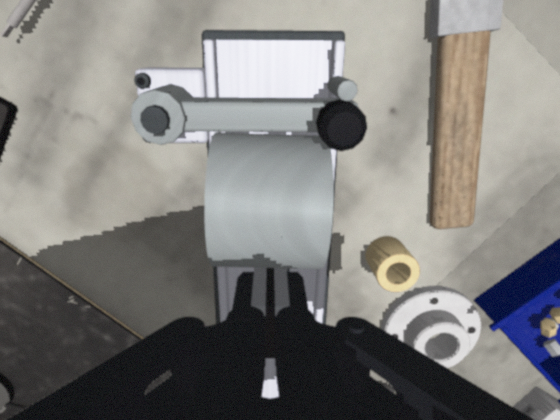

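View pics/s11.png

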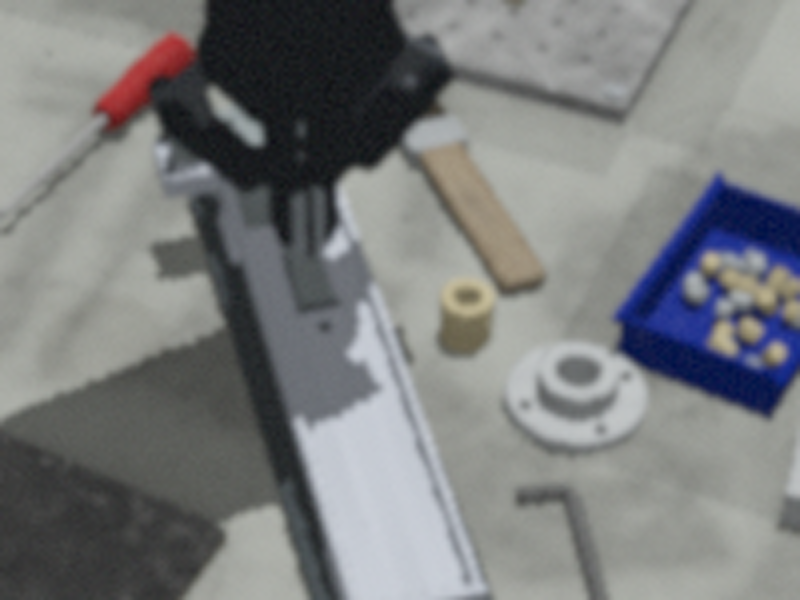

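The sleeve (270,200) is now up against the stop-arm side and several mm ahead of the fingers, with no force felt, so it has probably passed the catch. A small extra push will make sure, watching the force.

```bash
python3 -m handwheel '[{"jaw":0,"delta_pos":[0.001,0,0],"turn":0},{"jaw":0,"delta_pos":[0.002,0,0],"turn":0},{"jaw":0,"delta_pos":[0.003,0,0],"turn":0},{"jaw":0,"delta_pos":[0.003,0,0],"turn":0},{"jaw":0,"delta_pos":[0.003,0,0],"turn":0}]'; python3 -c "
from h import *
state()
cv2.imwrite('pics/w12.png',camera('wrist')[:,:,::-1])"
```

```text
clock: 10.98
position: [0.6097, 0.1242, 0.0578]
ee_rot: [0.743, 0.669, 0.0, -0.0]
ft_force: [-0.4, -0.3, -0.4]
grip_width: 0.004
t 10.98 gut [185.3   0.4  18.3] w [0.6097 0.1242 0.0578] F [-0.4  0.4 -0.4] jaw 0.0 j [-0.6   0.5   0.42  1.67 -0.23  1.02 -0.21]
```

View pics/w12.png

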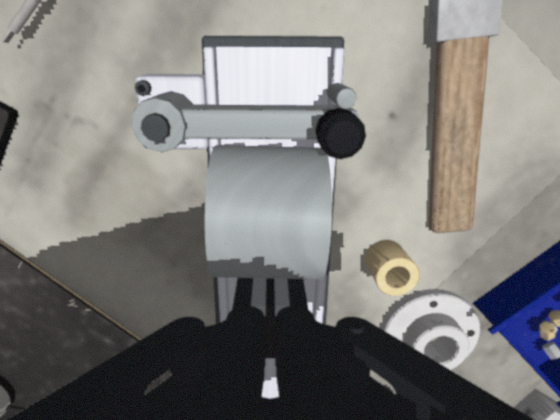

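The sleeve has rolled back onto the fingertips or the catch (edge at 277, gap of about 10 px to the arm). I push on gently until it touches the stop arm.

```bash
python3 -m handwheel '[{"jaw":0,"delta_pos":[0.001,0,0],"turn":0},{"jaw":0,"delta_pos":[0.0015,0,0],"turn":0},{"jaw":0,"delta_pos":[0.002,0,0],"turn":0},{"jaw":0,"delta_pos":[0.002,0,0],"turn":0},{"jaw":0,"delta_pos":[0.002,0,0],"turn":0}]'; python3 -c "
from h import *
state()";  python3 -m handwheel '[{"jaw":0,"delta_pos":[0.0005,0,0],"turn":0},{"jaw":0,"delta_pos":[0.001,0,0],"turn":0},{"jaw":0,"delta_pos":[0.0015,0,0],"turn":0},{"jaw":0,"delta_pos":[0.0015,0,0],"turn":0},{"jaw":0,"delta_pos":[0.0015,0,0],"turn":0}]'; python3 -c "
from h import *
state()
cv2.imwrite('pics/w13.png',camera('wrist')[:,:,::-1])"
```

```text
clock: 11.45
position: [0.6099, 0.1264, 0.0578]
ee_rot: [0.743, 0.669, 0.0, -0.0]
ft_force: [0.3, -0.5, 0.6]
grip_width: -0.001
t 11.45 gut [187.5   0.5  18. ] w [0.6099 0.1264 0.0578] F [-0.4 -0.4  0.7] jaw -0.0 j [-0.6   0.5   0.42  1.67 -0.23  1.02 -0.21]
clock: 11.87
position: [0.61, 0.1277, 0.0578]
ee_rot: [0.743, 0.669, -0.0, -0.0]
ft_force: [-0.2, -0.1, 0.4]
grip_width: 0.001
t 11.87 gut [188.8   0.4  17.9] w [0.61   0.1277 0.0578] F [-0.1  0.2  0.5] jaw 0.0 j [-0.6   0.5   0.42  1.67 -0.23  1.02 -0.22]
```

View pics/w13.png

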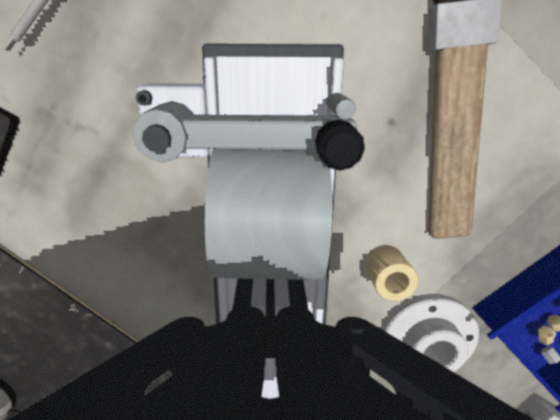

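```bash
python3 -m handwheel '[{"jaw":0,"delta_pos":[0.001,0,0],"turn":0},{"jaw":0,"delta_pos":[0.0015,0,0],"turn":0},{"jaw":0,"delta_pos":[0.0015,0,0],"turn":0},{"jaw":0,"delta_pos":[0.0015,0,0],"turn":0}]'; python3 -c "
from h import *
state()";  python3 -m handwheel '[{"jaw":0,"delta_pos":[0.001,0,0],"turn":0},{"jaw":0,"delta_pos":[0.001,0,0],"turn":0},{"jaw":0,"delta_pos":[0.001,0,0],"turn":0},{"jaw":0,"delta_pos":[0.001,0,0],"turn":0}]'; python3 -c "
from h import *
state()"
```

```text
clock: 12.25
position: [0.6102, 0.1283, 0.0578]
ee_rot: [0.743, 0.669, -0.0, 0.0]
ft_force: [-1.1, -5.6, 2.3]
grip_width: -0.003
t 12.25 gut [189.5   0.3  17.9] w [0.6102 0.1283 0.0578] F [-5.4  0.5  2.8] jaw -0.0 j [-0.61  0.5   0.42  1.67 -0.23  1.02 -0.22]
clock: 12.58
position: [0.6103, 0.1285, 0.0577]
ee_rot: [0.743, 0.669, -0.001, 0.001]
ft_force: [-1.7, -6.6, 1.8]
grip_width: -0.002
t 12.58 gut [189.6   0.2  17.8] w [0.6103 0.1285 0.0577] F [-6.5  1.1  2.4] jaw -0.0 j [-0.61  0.5   0.42  1.67 -0.23  1.02 -0.22]
```

There is 6.5 N contact: the sleeve touches the stop arm at its end position, past the catch. I back away slowly straight downhill and check that it stays.

```bash
python3 -m handwheel '[{"jaw":0,"delta_pos":[-0.002,0,0],"turn":0},{"jaw":0,"delta_pos":[-0.004,0,0],"turn":0},{"jaw":0,"delta_pos":[-0.006,0,0],"turn":0},{"jaw":0,"delta_pos":[-0.009,0,0],"turn":0},{"jaw":0,"delta_pos":[-0.012,0,0.0],"turn":0},{"jaw":0,"delta_pos":[-0.015,0,0.0],"turn":0},{"jaw":0,"delta_pos":[-0.015,0,0],"turn":0},{"jaw":0,"delta_pos":[-0.015,0,0],"turn":0}]'; python3 -c "
from h import *
state()
cv2.imwrite('pics/w14.png',camera('wrist')[:,:,::-1])"
```

```text
clock: 13.25
position: [0.6087, 0.1152, 0.0578]
ee_rot: [0.743, 0.669, 0.0, -0.0]
ft_force: [0.0, -0.7, -0.2]
grip_width: -0.002
t 13.25 gut [176.3   0.4  19.1] w [0.6087 0.1152 0.0578] F [-0.7 -0.1 -0.1] jaw -0.0 j [-0.59  0.49  0.42  1.68 -0.23  1.02 -0.2 ]
```

View pics/w14.png

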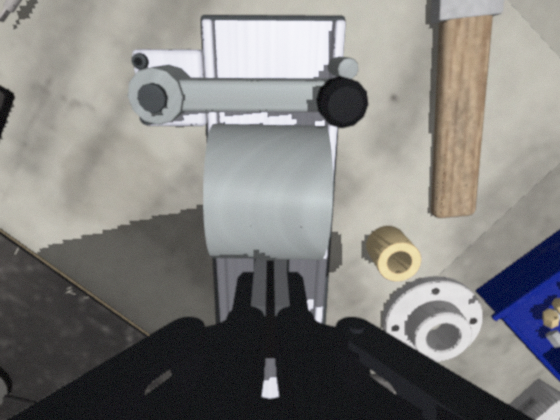

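The sleeve stayed behind (lower edge at 257 while the fingers withdrew 13 mm), held by the catch. I withdraw up and away, then check.

```bash
python3 -m handwheel '[{"jaw":0,"delta_pos":[-0.01,0,0],"turn":0},{"jaw":0,"delta_pos":[-0.03,0,-0.02],"turn":0},{"jaw":0,"delta_pos":[-0.05,0,-0.05],"turn":0},{"jaw":0,"delta_pos":[-0.07,0,-0.08],"turn":0},{"jaw":0,"delta_pos":[-0.10,0,-0.11],"turn":0},{"jaw":0,"delta_pos":[-0.13,0,-0.14],"turn":0},{"jaw":0,"delta_pos":[-0.15,0,-0.14],"turn":0},{"jaw":0,"delta_pos":[-0.15,0,-0.14],"turn":0},{"jaw":0,"delta_pos":[-0.15,0,-0.14],"turn":0},{"jaw":0,"delta_pos":[-0.15,0,-0.14],"turn":0}]'; python3 -c "
from h import *
state()
cv2.imwrite('pics/w15.png',camera('wrist')[:,:,::-1])
P=[(196,0,25),(221,0,50),(226,0,50),(256,-20,48),(203,0,7),(203,0,0)]
for n in ('top','side','wrist'): print(n,proj(n,[g2w(g) for g in P]).round(1).tolist())
i=camera('top')[:,:,::-1]
cv2.imwrite('pics/t15.png',cv2.resize(i[130:260,200:400],None,fx=4,fy=4,interpolation=cv2.INTER_CUBIC))
i=camera('side')[:,:,::-1]
cv2.imwrite('pics/s15.png',cv2.resize(i[140:290,200:400],None,fx=4,fy=4,interpolation=cv2.INTER_CUBIC))"
```

```text
clock: 14.13
position: [0.5928, -0.0334, 0.1972]
ee_rot: [0.743, 0.669, -0.0, -0.001]
ft_force: [-0.2, 0.3, -0.4]
grip_width: -0.004
t 14.13 gut [ 39.6   1.2 171. ] w [ 0.5928 -0.0334  0.1972] F [ 0.2  0.2 -0.4] jaw -0.0 j [-0.45  0.3   0.52  1.62 -0.16  1.26 -0.  ]
top [[273.0, 188.2], [261.0, 183.8], [258.4, 183.5], [244.2, 171.4], [268.9, 189.5], [268.7, 190.1]]
side [[274.4, 192.1], [271.0, 172.1], [270.3, 170.2], [277.3, 158.1], [273.4, 196.5], [273.4, 199.2]]
wrist [[270.8, -53.9], [270.9, -120.0], [270.9, -131.7], [309.3, -204.4], [270.8, -59.3], [270.8, -56.6]]
```

View pics/w15.png

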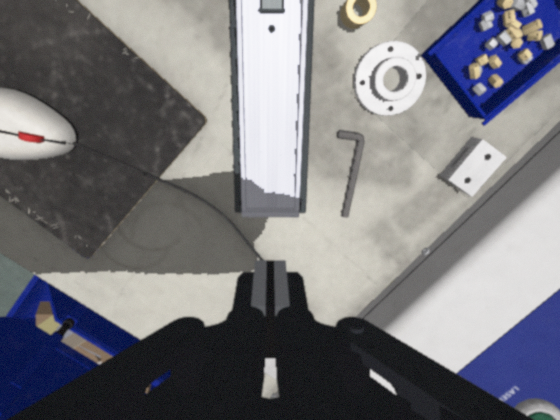

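View pics/t15.png

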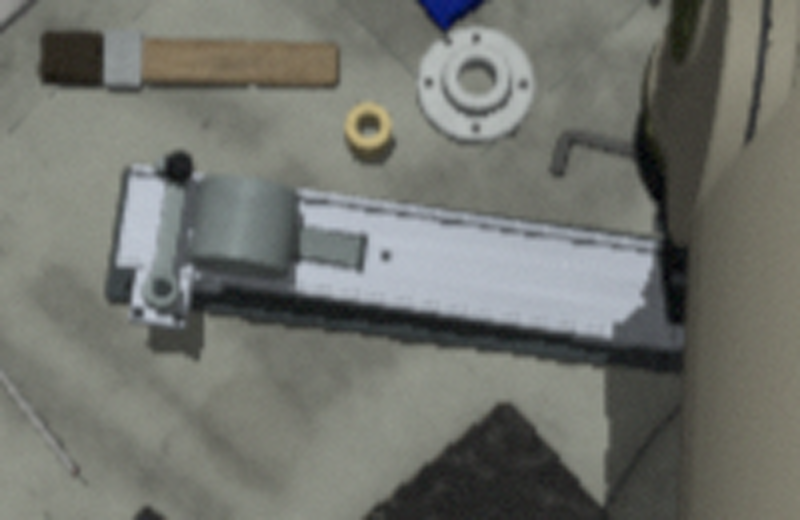

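View pics/s15.png

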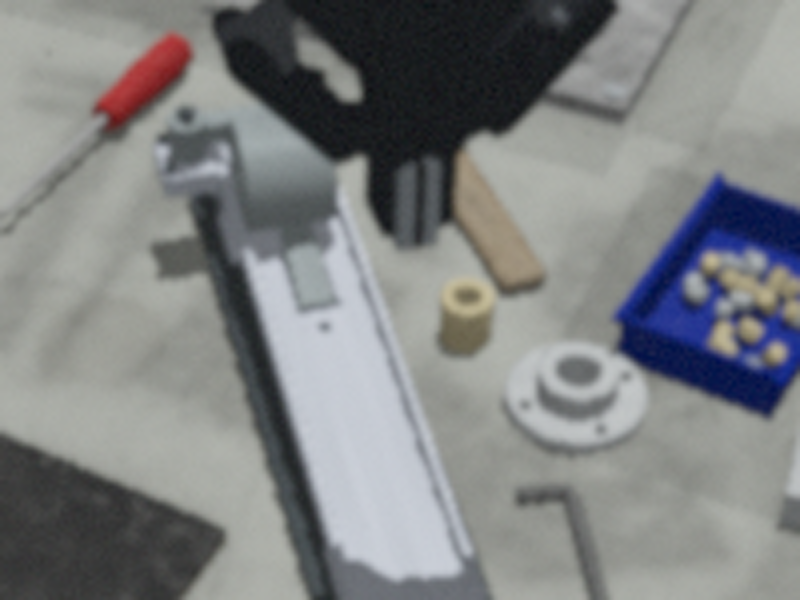

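Sleeve at rest between the stop arm (knob 178,165 in the top crop, predicted 177,166) and the catch (299–365, 245), with the robot clear. One more look after a pause checks that nothing moves.

```bash
python3 -m handwheel '[{"jaw":0,"delta_pos":[0,0,0],"turn":0},{"jaw":0,"delta_pos":[0,0,0],"turn":0},{"jaw":0,"delta_pos":[0,0,0],"turn":0},{"jaw":0,"delta_pos":[0,0,0],"turn":0},{"jaw":0,"delta_pos":[0,0,0],"turn":0},{"jaw":0,"delta_pos":[0,0,0],"turn":0},{"jaw":0,"delta_pos":[0,0,0],"turn":0},{"jaw":0,"delta_pos":[0,0,0],"turn":0},{"jaw":0,"delta_pos":[0,0,0],"turn":0},{"jaw":0,"delta_pos":[0,0,0],"turn":0}]'; python3 -c "
from h import *
i=camera('top')[:,:,::-1]
a=cv2.resize(i[130:260,200:400],None,fx=4,fy=4,interpolation=cv2.INTER_CUBIC)
b=cv2.imread('pics/t15.png'); d=cv2.absdiff(a,b)[:,:580]; print(d.max(),d.mean())
cv2.imwrite('pics/t16.png',cv2.resize(i[160:210,225:300],None,fx=10,fy=10,interpolation=cv2.INTER_CUBIC))"
```

```text
clock: 15.12
position: [0.5931, -0.0339, 0.1978]
ee_rot: [0.743, 0.669, 0.0, -0.0]
ft_force: [0.1, 0.3, -0.2]
grip_width: 0.0
14 1.4234549071618037
```

View pics/t16.png

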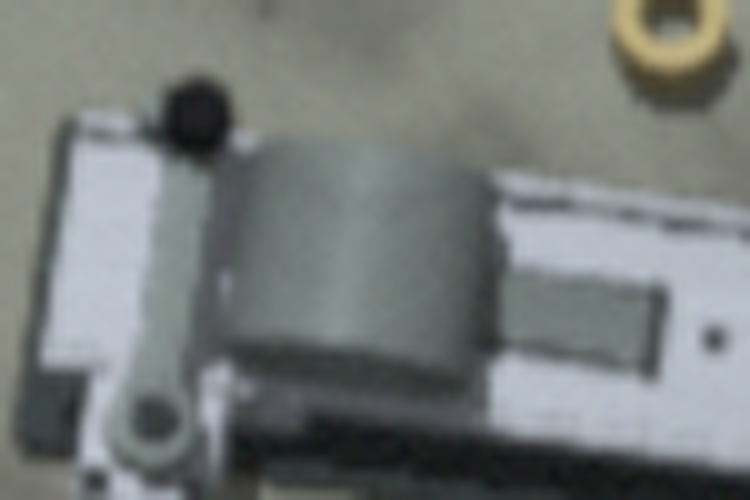

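Nothing has moved: the sleeve sits square, a few mm off the stop arm and resting back on the catch. I hand in.

```bash
python3 -c "
from workcell import *
print(hand_in())"
```

```text
the job is handed in; nothing more can be done
None
```

The job is handed in at about 15 s of the 58 s allowed, and my last checks showed the sleeve seated at the top. Hand-in gives no verdict.

- **Stop arm:** I pushed it round by its knob with the shut fingertips until it met its pin, with 13 N and no further motion. In the last top picture its knob was within about 1 px of where the model puts it when closed.
- **Sleeve:** I pushed it from behind up the gutter and over the catch until it touched the stop arm at about 6.5 N, then backed away and rose clear.
- **Last checks:** Two top pictures 1 s apart showed no movement. The sleeve lay square, about 4 mm short of the stop arm, which puts its centre near x = 221 mm, resting back on the catch. The fingers were in the air with no force on them. None of the things beside the gutter was touched, and those still in view looked unmoved.

**What disagreed or was only inferred:**
- Adding the wrist pictures shifted the gutter position by about 3 mm. Where the fingers stopped when the arm met its pin supported the top and side fit, so I used that one.
- The sleeve's downhill edge in the top picture suggested about 219 mm instead of 221, still within the allowed 215 to 231 mm.
- During the push the sleeve once rolled ahead to the arm and back onto the fingers before I seated it.
- I did not measure the catch angle; that it had sprung up is inferred from the sleeve staying put.

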